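# Take the spatula out of the instrument box

### The arm

A 6-joint arm with a two-finger parallel gripper is mounted at the origin on a cart in front of the work surface, level with it; the furniture and walls round the work are solid. World frame = base frame: x ahead of the robot, y to its left, z up, the work surface at z = 0. Lengths are in m, angles in rad, forces in N, time in s.
With the tool pointing down it reaches from about 0.35 to 0.775 m from the base axis. Payload 5.5 kg.
Tool frame: the origin (TCP) lies where the fingers leave the gripper's body, on its centre line; the fingertips stand env.tip_reach ahead of it and the grasp point (between the pads) lies 54 mm ahead of it (env.tip_reach is the distance from the TCP to the fingertips, in m); z points along the fingers, y is the line along which they close (so a half turn about z gives the same grasp; the last joint's range is limited). The gripper opens to 85 mm and grips with 20 to 120 N. Pads are 22 mm wide; open, the fingers measure 114 mm over their backs; the gripper's body (76 mm by 85 mm) begins 54 mm behind the grasp point. The pads swing forward as they close: fully open they stand 13 mm farther back than shut.
Start: joints at [-1.457, 0.313, 0.046, 1.304, 0, 1.431], TCP at [0.144, -0.557, 0.304] pointing down, gripper open.
Joint ranges: [-2.76, 2.76], [-0.86, 1.69], [-1.03, 1.26], [-2.2, 2.34], [-1.47, 1.5], [-3.14, 3.14]. Speed limits (rad/s): [2.57, 2.57, 3.14, 3.14, 3.14, 3.14].

### API

Orientations are given as a unit quaternion [w, x, y, z].
In Python, from workcell import status, optics, hand_in, env gives the robot as it stands.
- The arm moves only by the shell command python3 -m handwheel 'ROWS' [FORCE]. ROWS is a JSON object whose one key "deltas" holds a list of rows, each a list of 5 numbers: the opening, from -1 (shut) to 1 (fully open), then the shift along the tool's x, y, z in units of 40 mm (1.0 is 40 mm), then the turn about the tool's z in units of 10 degrees (1.0 is 10 degrees). In form: {"deltas": [[jaw, x, y, z, roll], ...]}. A call has 1 to 20 rows; each row shifts and turns the commanded pose from where the row before left it, along the tool's axes as they then stand; what a row does not reach is not made up. A row lasts 1/8 s, in which the tool goes at most 62.5 mm and 10.7 degrees, less where a joint would pass 70% of its speed; a pose out of reach is approached as far as the arm can. A call is refused whole if a number of a shift passes 1 or a number of a turn 1, either way. A call with a gripper value outside its range is refused whole. The fingers move at their own pace and stop on an object; FORCE is the grip in N (left out, the last holds). Time passes only in rows, so rows that do not move let the fingers close. It gives the time, the measured TCP pose, the force, the opening and the grip force at its end, in the units of the state.
- status.get_state(): the state, without advancing time (a new reading comes with each control period).
- optics.read_camera(name): name is "scene" or "top" or "wrist"; returns a dict with "frame" (420x560x3 uint8, red, green, blue), "depth" (420x560 float32, m along the optical axis (not along the pixel's ray), 0 where there is no reading), "vfov" (degrees; the focal length in pixels is half the picture's height over the tangent of half this angle, whatever the lens; pixels are square), "cx", "cy" (the principal point, pixels), "origin" and "attitude" of the camera in the world. Camera axes: x right, y down, z forward; pixel columns grow to the right and rows downward; lengths in m; the calibration is good to about 2 mm. A picture is of the moment at which its call begins.
- hand_in(): hands the job in; it is judged then, once.
The state is a dict: "clock": time; "joint_pos": joint angles; "qvel": joint speeds; "tau": joint torques, N m; "tcp_pos": TCP position; "orientation": TCP orientation; "wrist_force": force on the tool from outside, world axes, zero at the start; "ft_torque": the same for the moment, N m; "finger_gap": finger opening in m; "grip_force": force on a finger pad.
Only numpy, scipy, OpenCV 4.12 (cv2) and the standard library are available. Lean on these libraries where they do the work, as an engineer would, in place of code of your own. Each camera call takes 0.05 s, during which the arm holds its last target. There are 200 camera calls.

### The job

A plaster spatula is shut in the low steel instrument box, and it is longer than the opening in the box's top. Lift the loose cover off by its bar and set it down flat, bar up, on the worktop beside the box; then take the spatula by its wooden handle, tilt it handle up and bring it out diagonally through the opening without forcing it against the steel. Finish still holding the spatula in the air with every part of it at least 6 cm higher than the top of the box, and leave the other things where they stand.

Things in the scene. Friction and masses are not known exactly. Their poses are not given: they have to be found in the camera images.
- box: Low steel instrument box fixed to the worktop, 130 mm wide (its x), 300 mm long (its y, pointing to the robot's left within 0.4 rad), 54 mm high, small lugs on the ends. Origin at the centre of its underside. Inner floor 8 mm above the worktop; inside 122 x 292 mm. 4 mm steel decks (underside at 50 mm) close the top except for one opening.
- opening (a point): Centre of the opening, level with the box top (54 mm above the worktop); axes as the box. The opening spans 110 mm along the box's x and 124 mm along its y, from y = -32 to +92 mm of the box's frame: the long deck covers the -y end, the short deck the +y end.
- cover: Loose aluminium cover over the opening, 124 x 140 x 4 mm, 0.16 kg, with a 6 mm deep skirt that drops into the opening. Origin at the centre of the plate's underside, y along bar and box: 54 mm above the worktop on the box, 6 mm when set down. The worktop right (-y) of the box is free for it (0.2 m beyond its end, nearer than x = 0.6 where a press stands).
- cover_bar (a point): Centre of the cover's black lifting bar: 14 mm wide (x), 70 mm long (y), 12 mm high, held 16 mm clear of the plate by two posts; 26 mm above the cover's origin.
- spatula: Plaster spatula, 218 mm long, 70 g, flat on the box's inner floor: wooden handle 105 long, 18 wide, 14 mm high, thin steel blade up to 24 mm wide. It lies along the box, its handle end 5 to 40 mm under the short deck (+y), with room to slide toward -y. Origin mid-length on its underside; long axis from handle_end to blade_tip, 8 degrees off its y. Balances 72 mm from the handle end.
- handle_end (a point): Middle of the outer end of the spatula's handle, 7 mm above its underside.
- handle_grip (a point): A point on the handle's long axis, 59 mm from handle_end and 160 mm from blade_tip, 7 mm above its underside; good to grip across the handle.
- blade_tip (a point): Middle of the outer end of the spatula's blade, 6 mm above its underside.
- tape_roll: Bystander: roll of tape lying flat behind the box, 104 mm across, 25 mm high; origin under its centre.
- cast: Bystander: plaster tooth cast left of the box, 68 x 66 x 29 mm; origin under its centre.
- bottle: Bystander: small brown bottle standing to the right, 40 mm across, 62 mm high; origin under its centre.

How it is judged:
By the outcome, as a careful person would: the job done as asked, in the order asked, and still so for the second after the job is handed in, while the arm keeps its last pose, push and grip.
It also fails if it takes over 58 s, if anything falls off the work surface, if the arm or the gripper's body presses on something with over 40 N, if the wrist force passes 120 N, or if a joint passes its speed limit or range.

## Working session

There is one attempt and no reset: what is moved stays moved. The work goes in short steps, Python scripts to look and compute and a shell command to move; the robot and the scene stay as the last step left them, time stands still between calls to the robot, and variables do not carry over. Pictures are saved under pics/ and viewed, at most 10 in all, crops included, and the job is handed in when it is done.

```bash
mkdir -p pics; ls
cat > h.py <<'E'
import numpy as np,cv2
from scipy.spatial.transform import Rotation as R
from workcell import status,optics,env
def cam(n):
    c=optics.read_camera(n); c['f']=210/np.tan(np.radians(c['vfov'])/2); return c
def rot(a):
    a=np.array(a,float)
    return a if a.shape==(3,3) else R.from_quat(a[[1,2,3,0]]).as_matrix()
def cloud(c):
    v,u=np.mgrid[0:420,0:560]; d=c['depth']
    p=np.stack([(u-c['cx'])/c['f']*d,(v-c['cy'])/c['f']*d,d],-1)
    return p@rot(c['attitude']).T+np.array(c['origin'])
def ray(c,u,v,z):
    d=rot(c['attitude'])@np.array([(u-c['cx'])/c['f'],(v-c['cy'])/c['f'],1]); o=np.array(c['origin'])
    return o+d*(z-o[2])/d[2]
def save(c,n,crop=None,s=1):
    im=c['frame'][...,::-1]
    if crop: im=im[crop[1]:crop[3],crop[0]:crop[2]]
    cv2.imwrite('pics/'+n,cv2.resize(im,None,fx=s,fy=s,interpolation=cv2.INTER_CUBIC))
E
python3 - <<'E'
from h import *
import pickle
s=status.get_state();print(s, env.tip_reach)
for n in('scene','top'):
    c=cam(n);pickle.dump(c,open(n+'0.pkl','wb'));print(n,c['origin'],c['attitude'],c['vfov'],c['cx'],c['cy'])
    save(c,n+'0.png',None,1.4)
E
```

```text
pics
{'clock': 0.0, 'joint_pos': array([-1.45660675e+00,  3.14015487e-01,  4.49805285e-02,  1.30358737e+00,
       -5.23888833e-06,  1.43118186e+00]), 'qvel': array([ 1.22065207e-03, -2.77718839e-05, -3.13215639e-04, -8.39102367e-04,
       -2.83642994e-04, -2.08870080e-03]), 'tau': array([ 1.27100855e-03, -4.80631256e+01,  2.98530722e+01,  1.93957973e-02,
       -1.37752281e-04,  7.73541188e-06]), 'tcp_pos': array([ 0.14431403, -0.55620937,  0.30300079]), 'orientation': array([-9.12960831e-04,  9.91958325e-01,  1.26561637e-01,  8.98693795e-06]), 'wrist_force': array([0.04361345, 0.02144788, 0.14921136]), 'ft_torque': array([0.00451118, 0.05698447, 0.01433954]), 'grip_force': 0.0, 'finger_gap': 0.08517644489562008} 0.0726
scene [-0.0138701   0.8057449   0.63008276] [ 0.14366226 -0.25400914  0.8179505  -0.49577968] 57.618722711952245 275.757814419901 208.47722854621637
top [ 0.38865941 -0.07943261  1.22806031] [ 0.07199618 -0.70006655  0.70806654 -0.0580099 ] 53.39030685473498 281.912878673921 213.16653760830684
```

View pics/top0.png

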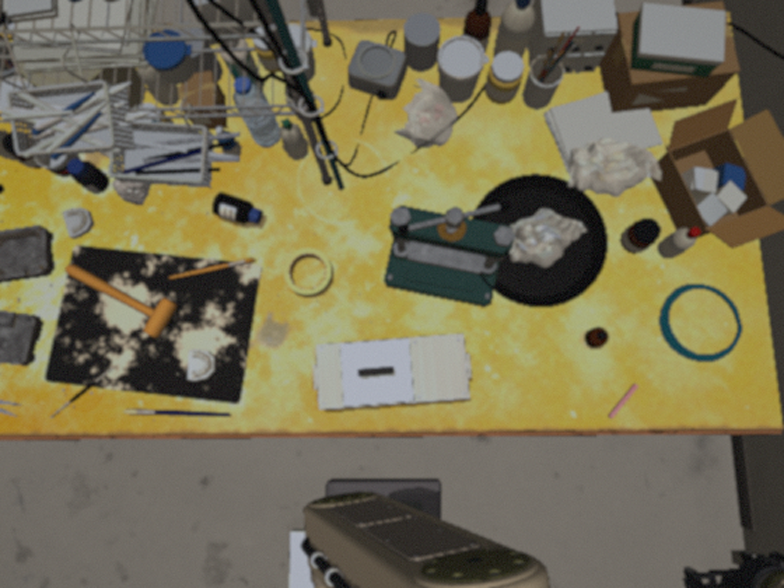

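View pics/scene0.png

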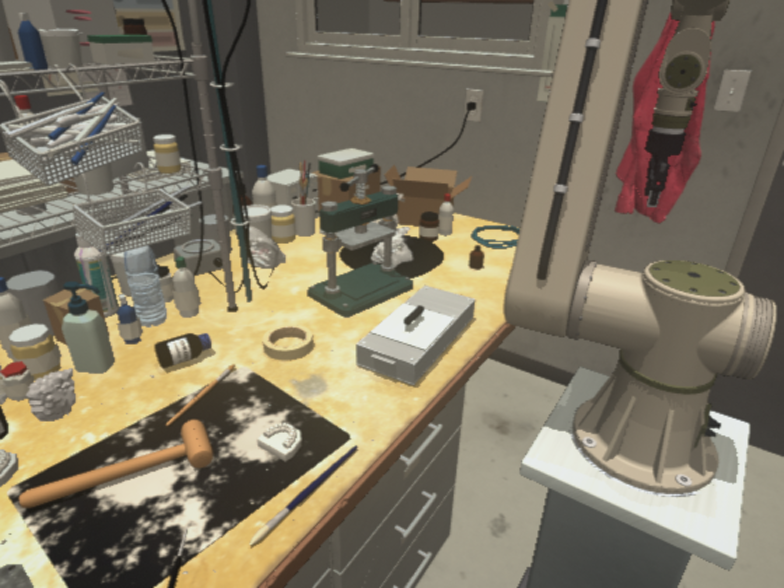

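The top view shows the box at about (315–471, 335–410), with the cover on it and the black bar at (359–394, 371) in enlarged pixels. The bottle is at (596, 337), the tape at (309, 273) and the cast at (200, 365). The worktop right of the box is free.

Run:
```python
from h import *
import pickle
for n in('top','scene'):
    c=pickle.load(open(n+'0.pkl','rb'));P=cloud(c);g=c['frame'].astype(int)
    if n=='top':
        sx=lambda a:(a/1.4)
        for q in [(372,470),(372,300),(273,331)]:pass
        m=np.zeros((420,560),bool);m[225:305,215:345]=1
        bm=m&(P[...,2]>.045)&(P[...,2]<.065)
        pts=P[bm]; 
        r=cv2.minAreaRect(pts[:,:2].astype(np.float32)*1000);print('top rect',r,np.median(pts[:,2]))
        k=m&(g.sum(-1)<150)&(P[...,2]>.06)
        q=P[k];print('bar',len(q),q.mean(0),np.median(q[:,2]),cv2.minAreaRect(q[:,:2].astype(np.float32)*1000))
        for nm,(u,v) in dict(bottle=(596,337),tape=(309,273),table=(540,380),mat=(560,337)).items():print(nm,P[int(v/1.4),int(u/1.4)])
        # green press
        pr=(g[...,1]-g[...,0]>10)&(P[...,2]>.01)&(P[...,1]<0.05)&(P[...,1]>-.3)&(P[...,0]<.8)
        print('press',P[pr].min(0),P[pr].max(0))
        for a in [(316,345),(464,335),(471,400),(319,410),(341,343),(410,339),(414,402),(344,407)]:print(a,ray(c,a[0]/1.4,a[1]/1.4,.054 if a[0] in(316,464,471,319) else .058))
    else:
        k=(g.sum(-1)<150)&(P[...,2]>.06)&(P[...,2]<.1)&(abs(P[...,0]-.37)<.2)&(abs(P[...,1]+.06)<.15)
        q=P[k];print('scene bar',len(q),q.mean(0),cv2.minAreaRect(q[:,:2].astype(np.float32)*1000))
        bm=(P[...,2]>.045)&(P[...,2]<.062)&(abs(P[...,1]+.06)<.25)&(P[...,0]>.2)&(P[...,0]<.5)
        print(cv2.minAreaRect(P[bm][:,:2].astype(np.float32)*1000))
```

```text
top rect ((460.42706298828125, -47.57493591308594), (130.29197692871094, 316.975341796875), 3.5932061672210693) 0.05498192732960239
bar 47 [ 0.45862617 -0.01976869  0.08521852] 0.08473845553969506 ((458.66192626953125, -19.819808959960938), (5.432448863983154, 57.447242736816406), 1.0992074012756348)
bottle [ 0.52632805 -0.4602539   0.04710017]
tape [0.67504467 0.13005476 0.00377192]
table [ 0.44259341 -0.35240745  0.00575122]
mat [ 0.53294176 -0.40304032 -0.00214326]
press [ 0.26748836 -0.27072599  0.01334331] [ 0.78795707 -0.03920805  1.22806031]
(316, 345) [0.51395763 0.10260833 0.054     ]
(464, 335) [ 0.53067784 -0.19610916  0.054     ]
(471, 400) [ 0.40155799 -0.20588211  0.054     ]
(319, 410) [0.38498151 0.09469123 0.054     ]
(341, 343) [0.51697749 0.05161661 0.058     ]
(410, 339) [ 0.52341354 -0.08722816  0.058     ]
(414, 402) [ 0.39871974 -0.09332905  0.058     ]
(344, 407) [0.39034235 0.04475527 0.058     ]
scene bar 0 [nan nan nan] ((0.0, 0.0), (0.0, 0.0), 0.0)
((451.2650451660156, -41.79286193847656), (111.56388092041016, 311.30194091796875), 3.1642343997955322)<stdin>:21: RuntimeWarning: Mean of empty slice.
  ret = um.true_divide(
```

```bash
cat >> h.py <<'E'
def go(x,y,z,yaw=None):
    "units (tool x,y,z, roll) to TCP target; shifts valid after the roll; yaw = tool-x heading, deg"
    s=status.get_state();M=rot(s['orientation']);cur=np.degrees(np.arctan2(M[1,0],M[0,0]))
    yaw=cur if yaw is None else yaw; a=np.radians(yaw);d=np.array([x,y,z])-s['tcp_pos']
    print('t',s['clock'],'tcp',s['tcp_pos'].round(4),'cur',cur.round(2),'toolz',M[:,2].round(3),'F',s['wrist_force'].round(1),'gap',s['finger_gap'].round(4),'grip',s['grip_force'])
    print('units', (np.array([d[0]*np.cos(a)+d[1]*np.sin(a), d[0]*np.sin(a)-d[1]*np.cos(a), -d[2]])/.04).round(3),'roll',round(-(yaw-cur)/10,3))
E
python3 -m handwheel '{"deltas":[[0,0,0,0,-0.98],[0,0,0,0,-0.98],[0,0,0,0,-0.98],[0,0,0,0,-0.98],[0,0,0,0,-0.98],[0,0,0,0,-0.98],[0,0,0,0,-0.98],[0,0,0,0,-0.98],[0,0.9,0.6,0,0],[0,0.9,0.6,0,0],[0,0.9,0.6,0,0],[0,0.9,0.6,0,0],[0,0.9,0.6,0,0],[0,0.9,0.6,0,0],[0,0.9,0.6,0.1,0],[0,0.9,0.6,0.2,0],[0,0.9,0.6,0.3,0],[0,0.9,0.6,0.4,0],[0,0.9,0.6,0.4,0],[0,0.9,0.6,0.4,0]]}'
python3 -c "
from h import *
go(.4586,-.0203,.18,93.2)"
```

```text
clock: 2.6
tcp_pos: [0.4102, -0.109, 0.2312]
orientation: [0.0, 0.689, 0.725, -0.0]
wrist_force: [0.5, -0.6, -0.1]
finger_gap: 0.043
grip_force: 0.0Traceback (most recent call last):
  File "<string>", line 3, in <module>
    go(.4586,-.0203,.18,93.2)
    ~~^^^^^^^^^^^^^^^^^^^^^^^
  File "h.py", line 24, in go
    print('t',s['clock'],'tcp',s['tcp_pos'].round(4),'cur',cur.round(2),'toolz',M[:,2].round(3),'F',s['wrist_force'].round(1),'gap',s['finger_gap'].round(4),'grip',s['grip_force'])
                                                                                                                                    ^^^^^^^^^^^^^^^^^^^^^
AttributeError: 'float' object has no attribute 'round'
```

```bash
sed -i "s/s\['finger_gap'\].round(4)/round(s['finger_gap'],4)/" h.py
python3 -m handwheel '{"deltas":[[0,0.7,0.4,0.4,0],[0,0.7,0.4,0.4,0],[0,0.7,0.3,0.3,0],[0,0,0,0,0],[0,0,0,0,0]]}'
python3 - <<'E'
from h import *
import pickle
go(.4586,-.0203,.137,93.2)
c=cam('wrist');pickle.dump(c,open('w1.pkl','wb'));P=cloud(c);print(c['origin'],c['attitude'])
save(c,'w1.png',None,1.4)
E
```

```text
clock: 3.22
tcp_pos: [0.4492, -0.0244, 0.1878]
orientation: [-0.0, 0.689, 0.725, -0.0]
wrist_force: [-0.4, -0.6, 0.0]
finger_gap: 0.0427
grip_force: 0.0
t 3.225 tcp [ 0.4492 -0.0244  0.1878] cur 92.96 toolz [-0.001 -0.    -1.   ] F [-0.4 -0.6  0. ] gap 0.0427 grip 0.0
units [0.09  0.239 1.271] roll -0.024
[0.44457407 0.05470587 0.25859993] [0.15655513 0.98733036 0.02558924 0.00379904]
```

View pics/w1.png

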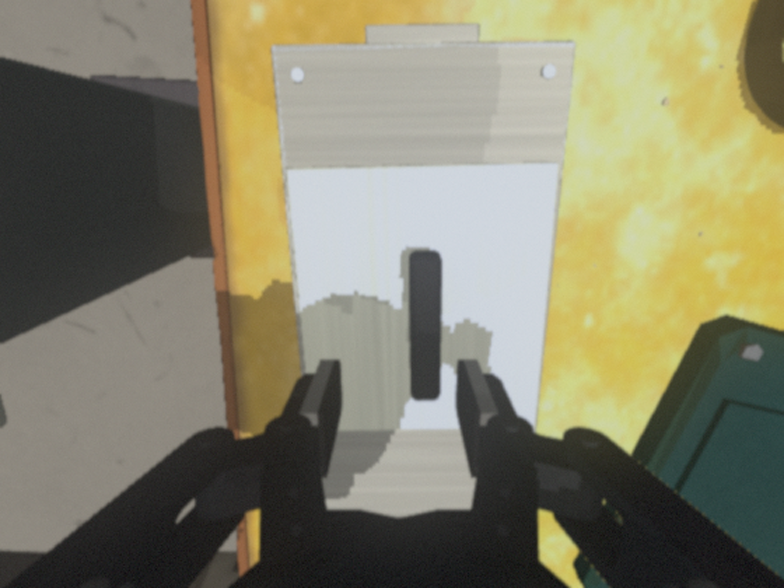

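The wrist view shows the bar upright at (410–441, 250–400), the far box edge from (273,45) to (574,42), and the cover's far edge from (287,169) to (559,163).

Run:
```python
from h import *
import pickle
c=pickle.load(open('w1.pkl','rb'))
for u,v,z in [(425.5,250,.086),(425.5,400,.086),(425.5,325,.086),(273,45,.054),(574,42,.054),(287,169,.058),(559,163,.058),(301,430,.058),(537,430,.058)]:
    print(u,v,ray(c,u/1.4,v/1.4,z).round(4))
go(.4595,-.0205,.137)
```

```text
425.5 250 [0.4576 0.0189 0.086 ]
425.5 400 [ 0.4626 -0.0517  0.086 ]
425.5 325 [ 0.46   -0.0143  0.086 ]
273 45 [0.389  0.0972 0.054 ]
574 42 [0.5165 0.1049 0.054 ]
287 169 [0.3944 0.047  0.058 ]
559 163 [0.5169 0.056  0.058 ]
301 430 [ 0.3981 -0.0914  0.058 ]
537 430 [ 0.5285 -0.0846  0.058 ]
t 3.275 tcp [ 0.4494 -0.0248  0.1881] cur 92.91 toolz [ 0. -0. -1.] F [ 0.4 -0.5  0.9] gap 0.0426 grip 0.0
units [0.094 0.258 1.277] roll -0.0
```

```bash
python3 -m handwheel '{"deltas":[[0,0.16,0.27,0,-0.06],[0,0,0,0.4,0],[0,0,0,0.45,0],[0,0,0,0.42,0],[0,0,0,0,0],[-1,0,0,0,0],[-1,0,0,0,0],[-1,0,0,0,0],[-1,0,0,0,0],[-1,0,0,0,0]]}' 60
python3 - <<'E'
from h import *
go(.46,-.018,.137)
E
```

```text
clock: 4.53
tcp_pos: [0.4608, -0.0176, 0.1381]
orientation: [0.001, 0.685, 0.729, 0.001]
wrist_force: [0.2, -0.8, 5.5]
finger_gap: 0.0126
grip_force: 59.5
t 4.525 tcp [ 0.4608 -0.0176  0.1381] cur 93.54 toolz [ 0.002 -0.001 -1.   ] F [ 0.2 -0.8  5.5] gap 0.0126 grip 59.483052492141724
units [-0.01  -0.02   0.028] roll -0.0
```

```bash
python3 -m handwheel '{"deltas":[[-1,0,0,-0.2,0],[-1,0,0,-0.4,0],[-1,0,0,-0.5,0],[-1,0,0,-0.4,0],[-1,-0.4,-0.05,0,0],[-1,-0.7,-0.05,0,0],[-1,-0.8,-0.05,0,0],[-1,-0.8,-0.05,0,0],[-1,-0.8,-0.05,0,0],[-1,-0.8,-0.05,0,0],[-1,-0.8,-0.05,0,0],[-1,-0.8,-0.05,0,0],[-1,-0.7,-0.05,0,0],[-1,-0.4,-0.05,0,0],[-1,-0.2,0,0,0],[-1,0,0,0.4,0],[-1,0,0,0.5,0],[-1,0,0,0.5,0],[-1,0,0,0.5,0],[-1,0,0,0.3,0]]}' 60
python3 - <<'E'
from h import *
go(.46,-.305,.090)
E
```

```text
clock: 7.02
tcp_pos: [0.457, -0.3042, 0.1071]
orientation: [-0.001, 0.684, 0.729, 0.0]
wrist_force: [1.0, 0.9, -2.1]
finger_gap: 0.0127
grip_force: 58.6
t 7.025 tcp [ 0.457  -0.3042  0.1071] cur 93.62 toolz [-0.002  0.002 -1.   ] F [ 1.   0.9 -2.1] gap 0.0127 grip 58.64336550235748
units [-0.024  0.074  0.428] roll -0.0
```

```bash
python3 -m handwheel '{"deltas":[[-1,0,0,0.2,0],[-1,0,0,0.1,0],[-1,0,0,0.08,0],[-1,0,0,0.03,0],[-1,0,0,0,0]]}' 60
python3 - <<'E'
from h import *
go(.46,-.305,.090)
E
```

```text
clock: 7.65
tcp_pos: [0.4578, -0.3062, 0.093]
orientation: [0.0, 0.685, 0.729, -0.0]
wrist_force: [-1.2, 0.3, -2.5]
finger_gap: 0.0127
grip_force: 58.6
t 7.65 tcp [ 0.4578 -0.3062  0.093 ] cur 93.54 toolz [ 0. -0. -1.] F [-1.2  0.3 -2.5] gap 0.0127 grip 58.644561767578125
units [0.027 0.056 0.074] roll -0.0
```

```bash
python3 -m handwheel '{"deltas":[[-1,0,0,0.05,0],[-1,0,0,0.04,0],[-1,0,0,0,0]]}' 60
python3 -m handwheel '{"deltas":[[-0.5,0,0,0,0],[0,0,0,0,0],[0,0,0,0,0],[0,0,0,-0.5,0],[0,0,0,-0.9,0],[0,0,0,-0.9,0],[0,0.9,0,-0.2,0],[0,0.9,0,0,0],[0,0.9,0,0,0],[0,0.9,0,0,0],[0,0.9,0,0,0],[0,0.9,0,0,0],[0,0.5,0,0,0],[0,0,0,0,0]]}' 20
python3 - <<'E'
from h import *
import pickle
go(.46,-.018,.2)
c=cam('wrist');pickle.dump(c,open('w2.pkl','wb'));save(c,'w2.png',None,1.4)
c=cam('top');pickle.dump(c,open('t2.pkl','wb'));save(c,'t2.png',(200,200,440,320),3)
E
```

```text
clock: 8.02
tcp_pos: [0.4578, -0.3062, 0.0901]
orientation: [0.0, 0.685, 0.729, -0.0]
wrist_force: [-1.7, 2.3, 5.9]
finger_gap: 0.0128
grip_force: 59.7
clock: 9.78
tcp_pos: [0.4429, -0.0693, 0.1891]
orientation: [-0.0, 0.684, 0.729, -0.0]
wrist_force: [0.0, -1.2, 0.2]
finger_gap: 0.0427
grip_force: 0.0
t 9.775 tcp [ 0.4429 -0.0693  0.1891] cur 93.68 toolz [-0. -0. -1.] F [ 0.  -1.2  0.2] gap 0.0427 grip 0.0
units [ 1.253  0.51  -0.273] roll -0.0
```

View pics/w2.png

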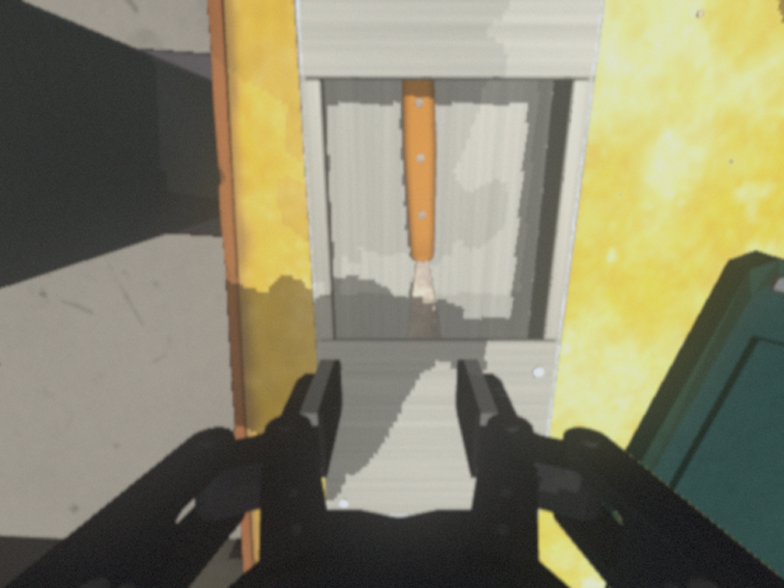

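View pics/t2.png

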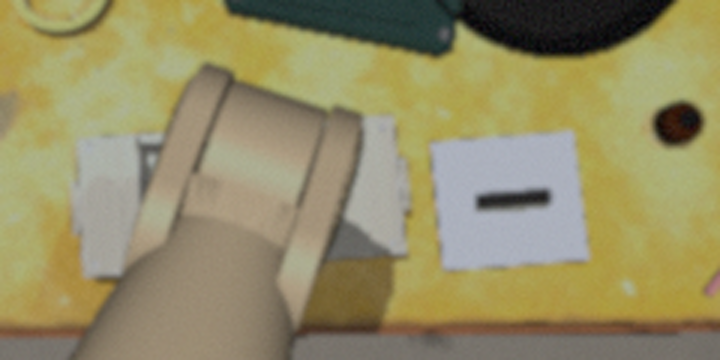

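The cover lies flat, bar up, right of the box at (430–590, 130–270). In the wrist view the opening is (303–595, 78–340). The handle runs from (419,80) at the deck edge to its ferrule at (422,261), with the blade going on to (425,338) under the long deck.

Run:
```python
from h import *
import pickle
c=pickle.load(open('w2.pkl','rb'))
p=ray(c,419,80,.022)
for n,u,v,z in [('h_edge',419,80,.022),('rivet',420,158,.022),('ferr',422,261,.022),('blade',425,335,.015),('o+yL',303,77,.054),('o+yR',595,77,.054),('o-yL',318,340,.054),('o-yR',560,340,.054),('boxL',298,0,.054),('boxR',605,0,.054)]:
    print(n,ray(c,u/1.4,v/1.4,z).round(4))
```

```text
h_edge [0.4452 0.0475 0.022 ]
rivet [0.4487 0.0102 0.022 ]
ferr [ 0.4543 -0.0458  0.022 ]
blade [ 0.4606 -0.0945  0.015 ]
o+yL [0.3935 0.0404 0.054 ]
o+yR [0.5207 0.0486 0.054 ]
o-yL [ 0.4008 -0.0844  0.054 ]
o-yR [ 0.5281 -0.0761  0.054 ]
boxL [0.3916 0.0691 0.054 ]
boxR [0.5188 0.0773 0.054 ]
```

```bash
python3 -c "
from h import *
go(.4471,.023,.081,96)"
```

```text
t 9.875 tcp [ 0.4434 -0.0707  0.1892] cur 93.57 toolz [ 0.    -0.001 -1.   ] F [-0.7 -0.8 -0.3] gap 0.0427 grip 0.0
units [2.32  0.336 2.705] roll -0.243
```

```bash
python3 -m handwheel '{"deltas":[[0,0,0,0,-0.24],[0,0.6,0.1,0,0],[0,0.7,0.1,0,0],[0,0.7,0.1,0,0],[0,0.32,0.04,0,0],[0,0,0,0.4,0],[0,0,0,0.5,0],[0,0,0,0.5,0],[0,0,0,0,0]]}' 20
python3 -c "
from h import *
go(.4471,.023,.081,96)"
```

```text
clock: 11.0
tcp_pos: [0.4462, 0.0226, 0.1319]
orientation: [-0.001, 0.67, 0.742, -0.001]
wrist_force: [-0.2, -0.5, 0.2]
finger_gap: 0.0429
grip_force: 0.0
t 11.0 tcp [0.4462 0.0226 0.1319] cur 95.88 toolz [-0.003 -0.    -1.   ] F [-0.2 -0.5  0.2] gap 0.0429 grip 0.0
units [0.007 0.024 1.272] roll -0.012
```

```bash
python3 -m handwheel '{"deltas":[[0,0,0.02,0.3,0],[0,0,0,0.4,0],[0,0,0,0.3,0],[0,0,0,0.2,0],[0,0,0,0.07,0],[0,0,0,0,0]]}' 20
python3 -m handwheel '{"deltas":[[-1,0,0,0,0],[-1,0,0,0,0],[-1,0,0,0,0],[-1,0,0,0,0]]}' 20
python3 -c "
from h import *
go(.4471,.023,.081,96)"
```

```text
clock: 11.75
tcp_pos: [0.448, 0.0233, 0.0823]
orientation: [0.0, 0.67, 0.743, -0.0]
wrist_force: [-0.7, -0.4, 1.0]
finger_gap: 0.0427
grip_force: 0.0
clock: 12.25
tcp_pos: [0.4482, 0.0233, 0.0827]
orientation: [0.0, 0.67, 0.743, 0.0]
wrist_force: [-0.9, -0.0, 3.3]
finger_gap: 0.0169
grip_force: 21.4
t 12.25 tcp [0.4482 0.0233 0.0827] cur 95.94 toolz [ 0.001 -0.    -1.   ] F [-0.9 -0.   3.3] gap 0.0169 grip 21.426835788879544
units [-0.005 -0.029  0.042] roll -0.006
```

```bash
python3 -m handwheel '{"deltas":[[-1,0,0,-0.04,0],[-1,-0.2,0,0,0],[-1,-0.2,0,0,0],[-1,-0.2,0,0,0],[-1,-0.15,0,0,0],[-1,0,0,0,0],[-1,0,0,-0.15,0],[-1,0,0,-0.15,0],[-1,0,0,-0.15,0],[-1,0,0,0,0]]}' 20
python3 - <<'E'
from h import *
import pickle
go(.4471,.023,.081,96)
c=cam('wrist');pickle.dump(c,open('w3.pkl','wb'));save(c,'w3.png',None,1.4)
E
```

```text
clock: 13.5
tcp_pos: [0.4515, -0.0065, 0.1026]
orientation: [0.001, 0.669, 0.743, 0.0]
wrist_force: [-0.8, 0.4, -1.5]
finger_gap: 0.0169
grip_force: 20.9
t 13.5 tcp [ 0.4515 -0.0065  0.1026] cur 95.96 toolz [ 0.002 -0.    -1.   ] F [-0.8  0.4 -1.5] gap 0.0169 grip 20.911188191967085
units [ 0.744 -0.033  0.541] roll -0.004
```

View pics/w3.png

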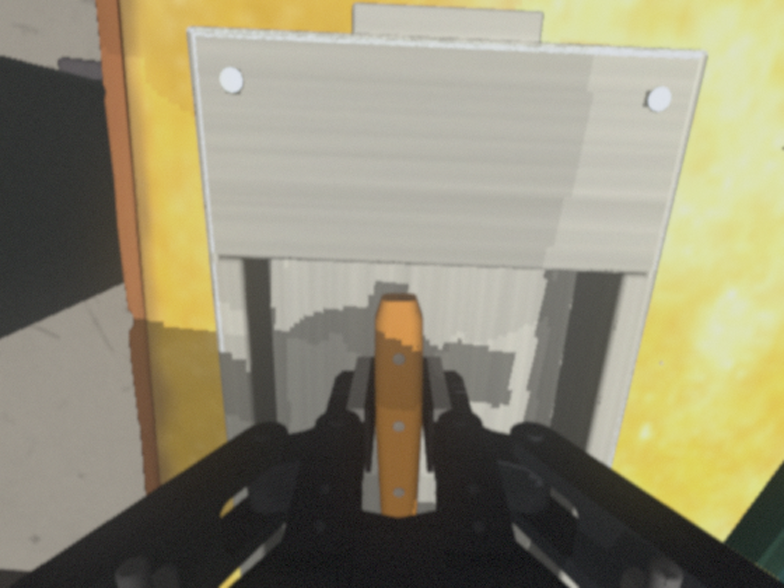

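The handle runs from its end at (399,297) to the ferrule at (398,515), held between the pads and clear of the short deck edge at row 260.

```bash
cat >> h.py <<'E'
def tilt(c):
    "handle by colour: centre line of its points, tilt (handle up +), the ends"
    P=cloud(c).reshape(-1,3);hsv=cv2.cvtColor(c['frame'],cv2.COLOR_RGB2HSV).reshape(-1,3).astype(int)
    g=status.get_state();M=rot(g['orientation']);Q=(P-g['tcp_pos'])@M
    m=(hsv[:,0]<17)&(hsv[:,0]>5)&(hsv[:,1]>120)&(abs(Q[:,1])<.008)&(abs(Q[:,0])<.09)&(Q[:,2]>-.03)
    q=Q[m];q=q[np.argsort(q[:,0])];n=len(q)
    b=[np.median(q[i*n//6:(i+1)*n//6],0).round(4) for i in range(6)]
    k=np.polyfit(q[:,0],q[:,2],1);
    for _ in range(3):
        r=abs(np.polyval(k,q[:,0])-q[:,2])<.004;k=np.polyfit(q[r,0],q[r,2],1)
    print('n',n,'tilt',np.degrees(np.arctan(-k[0])).round(1),'xrange',np.percentile(q[:,0],[1,99]).round(4),'ztool at x=0',k[1].round(4));print(np.array(b)[:,[0,2]].tolist())
E
python3 - <<'E'
from h import *
import pickle
tilt(pickle.load(open('w3.pkl','rb')))
E
```

```text
n 4125 tilt 0.5 xrange [-0.054   0.0338] ztool at x=0 0.0605
[[-0.0443, 0.0612], [-0.0245, 0.0606], [-0.0079, 0.0603], [0.0051, 0.0601], [0.0182, 0.0601], [0.029, 0.0607]]
```

```bash
python3 -m handwheel '{"deltas":[[-1,0,0,-0.1,0],[-1,0,0,-0.1,0],[-1,0,0,-0.1,0],[-1,0,0,-0.07,0],[-1,0,0,0,0]]}' 20
python3 -m handwheel '{"deltas":[[-1,0,0,-0.07,0],[-1,0,0,-0.07,0],[-1,0,0,0,0]]}' 20
python3 - <<'E'
from h import *
c=cam('wrist');tilt(c)
go(.4471,.023,.081,96)
E
```

```text
clock: 14.18
tcp_pos: [0.4512, -0.0066, 0.117]
orientation: [0.0, 0.67, 0.743, 0.0]
wrist_force: [0.2, -0.1, -0.9]
finger_gap: 0.0168
grip_force: 20.9
clock: 14.55
tcp_pos: [0.4508, -0.0065, 0.1223]
orientation: [-0.0, 0.67, 0.743, -0.0]
wrist_force: [-0.9, -0.5, -2.1]
finger_gap: 0.0167
grip_force: 20.8
n 4044 tilt 3.4 xrange [-0.0568  0.0336] ztool at x=0 0.0606
[[-0.0464, 0.0636], [-0.025, 0.0619], [-0.0079, 0.0607], [0.0054, 0.0599], [0.0185, 0.0592], [0.0291, 0.0593]]
t 14.6 tcp [ 0.4508 -0.0065  0.1222] cur 95.94 toolz [-0. -0. -1.] F [ 0.3  0.3 -1.8] gap 0.0169 grip 20.82996964920312
units [ 0.744 -0.016  1.031] roll -0.006
```

```bash
python3 -m handwheel '{"deltas":[[-1,0,0,-0.08,0],[-1,0,0,-0.08,0],[-1,0,0,-0.08,0]]}' 20
python3 -m handwheel '{"deltas":[[-1,0,0,-0.08,0],[-1,0,0,-0.08,0],[-1,0,0,-0.08,0]]}' 20
python3 - <<'E'
from h import *
c=cam('wrist');tilt(c)
go(.4471,.023,.081,96)
E
```

```text
clock: 14.98
tcp_pos: [0.451, -0.0065, 0.1321]
orientation: [0.0, 0.67, 0.743, -0.0]
wrist_force: [0.6, -1.1, -2.7]
finger_gap: 0.0166
grip_force: 20.8
clock: 15.35
tcp_pos: [0.451, -0.0065, 0.1417]
orientation: [0.0, 0.669, 0.743, 0.0]
wrist_force: [-0.2, -0.4, -1.9]
finger_gap: 0.0168
grip_force: 20.8
n 3462 tilt 18.2 xrange [-0.0627  0.033 ] ztool at x=0 0.0598
[[-0.0479, 0.0759], [-0.022, 0.0669], [-0.0037, 0.0606], [0.0098, 0.0561], [0.0218, 0.0523], [0.0307, 0.0522]]
t 15.4 tcp [ 0.4512 -0.0065  0.1421] cur 95.94 toolz [ 0.001 -0.    -1.   ] F [-0.2  0.2 -2.2] gap 0.017 grip 20.816429019905627
units [ 0.745 -0.025  1.527] roll -0.006
```

```bash
python3 -m handwheel '{"deltas":[[-1,0.2,0,-0.1,0],[-1,0.2,0,-0.12,0],[-1,0.2,0,-0.14,0],[-1,0.2,0,-0.14,0],[-1,0.2,0,-0.14,0],[-1,0,0,0,0]]}' 20
python3 - <<'E'
from h import *
c=cam('wrist');tilt(c);save(c,'w4.png',None,1.4)
go(.4471,.023,.081,96)
E
```

```text
clock: 16.15
tcp_pos: [0.4471, 0.034, 0.1677]
orientation: [0.0, 0.669, 0.743, 0.0]
wrist_force: [1.1, 0.9, -1.5]
finger_gap: 0.0168
grip_force: 20.9
n 3123 tilt 23.4 xrange [-0.0596  0.0324] ztool at x=0 0.0587
[[-0.0436, 0.078], [-0.0174, 0.0661], [-0.0004, 0.0585], [0.0134, 0.0525], [0.0233, 0.0485], [0.0304, 0.0495]]
t 16.2 tcp [0.447  0.0337 0.1674] cur 95.99 toolz [ 0.001  0.    -1.   ] F [ 0.8 -0.  -1.3] gap 0.0168 grip 20.914244666928425
units [-0.266 -0.025  2.159] roll -0.001
```

View pics/w4.png

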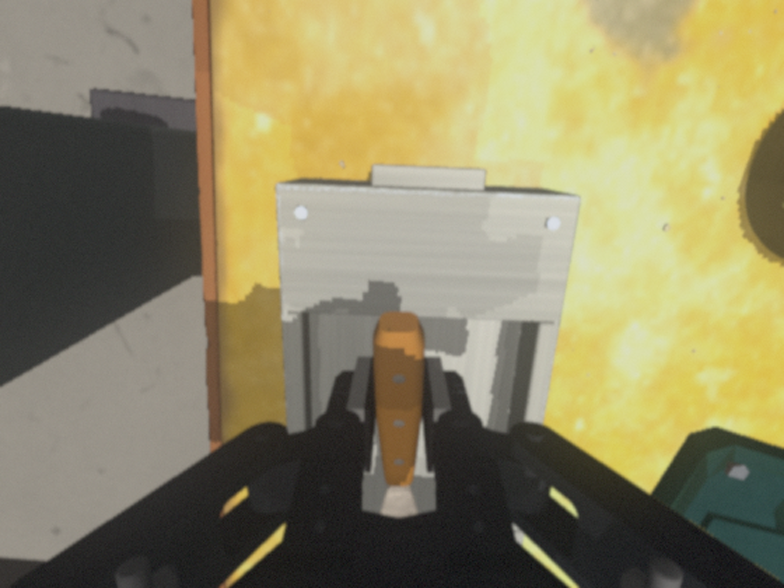

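The handle has come up clear of the short deck, its end at (398,318) and the ferrule at (398,485). The spatula is tilted 23°, so I'll draw it out along its own axis.

```bash
python3 -m handwheel '{"deltas":[[-1,0.2,0,-0.07,0],[-1,0.25,0,-0.1,0],[-1,0.25,0,-0.1,0],[-1,0.25,0,-0.1,0],[-1,0.25,0,-0.1,0],[-1,0.25,0,-0.1,0],[-1,0.25,0,-0.1,0],[-1,0.25,0,-0.1,0],[-1,0.1,0,-0.1,0],[-1,0,0,0,0]]}' 30
python3 - <<'E'
from h import *
import pickle
c=cam('wrist');tilt(c)
c=cam('scene');save(c,'s5.png',None,1.4)
go(.4471,.023,.081,96)
E
```

```text
clock: 17.45
tcp_pos: [0.4386, 0.1151, 0.2022]
orientation: [0.0, 0.669, 0.743, 0.0]
wrist_force: [-1.0, 0.5, -1.4]
finger_gap: 0.0166
grip_force: 33.3
n 2940 tilt 22.6 xrange [-0.0596  0.0326] ztool at x=0 0.0588
[[-0.0453, 0.0781], [-0.0217, 0.0677], [-0.0051, 0.0604], [0.0078, 0.0552], [0.02, 0.0501], [0.0295, 0.0493]]
t 17.55 tcp [0.4384 0.1147 0.2018] cur 95.93 toolz [ 0. -0. -1.] F [-0.6  0.  -1.6] gap 0.0161 grip 33.34874911350198
units [-2.303 -0.023  3.021] roll -0.007
```

View pics/s5.png

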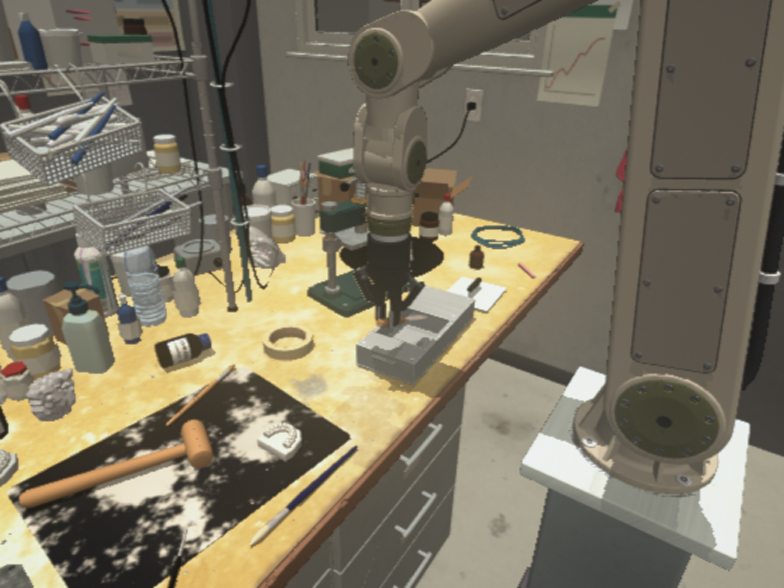

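The scene view shows the handle above the short deck at about (388,320) and the cover flat at (475,292). The other things stand where they were. Now straight up.

```bash
python3 -m handwheel '{"deltas":[[-1,0,0,-0.2,0],[-1,0,0,-0.4,0],[-1,0,0,-0.5,0],[-1,0,0,-0.5,0],[-1,0,0,-0.5,0],[-1,0,0,-0.4,0],[-1,0,0,-0.2,0],[-1,0,0,0,0],[-1,0,0,0,0],[-1,0,0,0,0],[-1,0,0,0,0]]}' 30
python3 - <<'E'
from h import *
c=cam('wrist');tilt(c)
c=cam('scene');P=cloud(c);save(c,'s6.png',(200,50,400,290),2.5)
go(.4471,.023,.081,96)
E
```

```text
clock: 18.92
tcp_pos: [0.4382, 0.1149, 0.3094]
orientation: [-0.0, 0.669, 0.743, -0.0]
wrist_force: [-0.2, 0.7, -0.8]
finger_gap: 0.0161
grip_force: 33.3
n 3110 tilt 22.4 xrange [-0.0596  0.0324] ztool at x=0 0.0591
[[-0.0446, 0.0779], [-0.0198, 0.0672], [-0.0021, 0.0594], [0.0124, 0.0537], [0.0228, 0.0495], [0.0302, 0.0503]]
t 19.025 tcp [0.4382 0.1149 0.3096] cur 95.94 toolz [-0.001 -0.    -1.   ] F [ 0.7 -0.4 -0.9] gap 0.0161 grip 33.349219823721796
units [-2.307 -0.02   5.715] roll -0.006
```

View pics/s6.png

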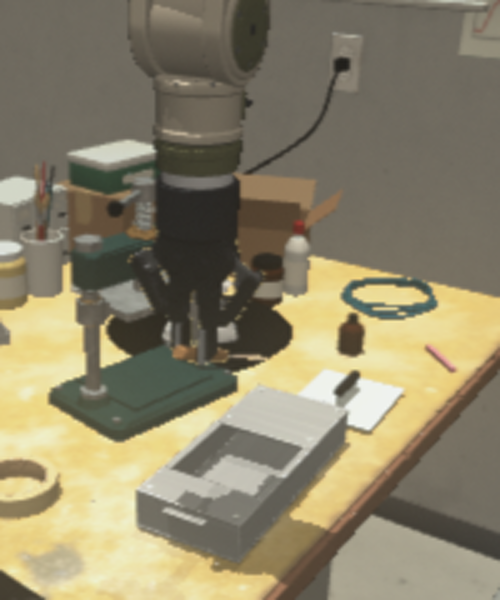

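The box is open and empty. The spatula is held high at (200,353) with its blade at about (240,357), and its lowest point is at about z = 0.17 against the 0.114 required. The cover lies flat, bar up, at (350,395).

```bash
python3 -c "
from workcell import hand_in
print(hand_in())"
```

```text
the job is handed in; nothing more can be done
None
```

The job is handed in at about 19 s of the 58 s allowed: the cover lies flat, bar up, to the right of the box, and the spatula came out diagonally, touching the steel with only about 1 N; it is held in the air with its lowest point about 12 cm above the box top.

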